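# Swap the jar at the back of the condiment caddy

## Task

Swap the dark-lidded spice jar at the back of the wooden condiment caddy for the salt shaker that stands on the worktop. First clear the pepper mill and the tall pickle bottle in front of it onto the white side tray, then stand the spice jar in the middle of the round blue coaster and the salt shaker in the middle of the caddy's empty back place, and only then put the mill and the bottle back, each exactly where it stood in the caddy. Everything must stand upright and nothing may be knocked over; leave the garlic and the apple alone.

Things in the scene. Friction and masses are not known exactly. Their poses are not given: they have to be found in the camera images.
- pepper_mill: dark brown wooden pepper mill, round, 58 mm diameter, 170 mm high; waist at 122 mm, above it a head 48 mm in diameter from 123 to 159 mm with a small knob 12 mm in diameter on top; 0.18 kg. Starts upright on one of the two front places of the caddy (left or right varies). Origin: centre of its underside, z up
- pickle_bottle: slim sealed glass bottle of layered red and yellow pickles with a black cap; body 47 mm in diameter up to 120 mm, then neck and cap 24 mm in diameter from 120 to 170 mm (the clear neck hardly shows), where it can be gripped; 0.16 kg. Starts upright on the other front place of the caddy. Origin: centre of its underside, z up
- spice_jar: small clear spice jar, lid dark at its side with a grey-brown top, 43 mm diameter, 96 mm high, 0.11 kg. Starts upright on the back place of the caddy, behind the two tall things. (Another dark-lidded jar standing far left on the worktop is not meant.) Origin: centre of its underside, z up
- salt_shaker: salt shaker: clear and white round body 44 mm diameter up to about 66 mm, grey domed top 34 mm in diameter, 90 mm high in all, 0.10 kg. Starts upright on the bare worktop in front of the caddy. Origin: centre of its underside, z up
- caddy: fixed wooden caddy, floor 170 (x) by 210 mm (y), 10 mm above the worktop; back board 70 mm high, its face at x = +38 mm; rails 22 mm high at y = +-95 mm and, in front, x = -110 mm (inner faces). Dark rounds 64 mm wide mark 3 places: back at (0, 0), front at x = -55, y = +53 and -53 mm. Origin: middle of the back place at worktop height; x to the back board, y left, z up; yaw varies
- side_tray: fixed white plastic side tray, 140 mm (x) by 220 mm (y), floor 6 mm above the worktop, rim 8 mm thick and 16 mm high; stands left or right of the robot's middle. Room for mill and bottle side by side along its y. Origin: centre of its underside, z up
- coaster: fixed round blue coaster, 110 mm diameter, 8 mm high; stands on the side opposite the tray. Origin: centre of its underside, z up
- garlic: loose garlic bulb, 60 mm wide, 58 mm high; a bystander on the worktop beside the caddy. Origin: centre of its underside
- apple: loose red apple, 72 mm wide, 63 mm high; a bystander on the worktop beside the caddy. Origin: centre of its underside

How it is judged (in metres and radians):
On the way, in this order (a step that is already met when the one before it is completed fails the run):
1. mill and bottle both stand released on the side tray, the spice jar and salt shaker not yet moved (x of pepper_mill in the frame of side_tray between -0.055 and 0.055 m and y of pepper_mill in the frame of side_tray between -0.095 and 0.095 m and height (world z) of pepper_mill between 0 and 0.012 m and angle between each of pepper_mill, pickle_bottle's own z axis and vertical below 0.15 rad and contact force between the fingers and pepper_mill below 0.3 N and x of pickle_bottle in the frame of side_tray between -0.055 and 0.055 m and y of pickle_bottle in the frame of side_tray between -0.095 and 0.095 m and height (world z) of pickle_bottle between 0 and 0.012 m and contact force between the fingers and pickle_bottle below 0.3 N and distance of each of spice_jar, salt_shaker from where it was at the start of the episode below 0.012 m), for 0.2 s.
2. the spice jar stands released in the middle of the coaster, mill and bottle still on the tray (horizontal distance between spice_jar and coaster below 0.015 m and height (world z) of spice_jar between 0.004 and 0.013 m and angle between each of spice_jar, pepper_mill, pickle_bottle's own z axis and vertical below 0.15 rad and contact force between the fingers and spice_jar below 0.3 N and x of pepper_mill in the frame of side_tray between -0.055 and 0.055 m and y of pepper_mill in the frame of side_tray between -0.095 and 0.095 m and height (world z) of pepper_mill between 0 and 0.012 m and contact force between the fingers and pepper_mill below 0.3 N and x of pickle_bottle in the frame of side_tray between -0.055 and 0.055 m and y of pickle_bottle in the frame of side_tray between -0.095 and 0.095 m and height (world z) of pickle_bottle between 0 and 0.012 m and contact force between the fingers and pickle_bottle below 0.3 N), for 0.2 s.
3. the salt shaker stands released on the caddy's back place, mill and bottle still on the tray (horizontal distance between salt_shaker and caddy below 0.015 m and height (world z) of salt_shaker between 0.006 and 0.015 m and angle between each of salt_shaker, pepper_mill, pickle_bottle's own z axis and vertical below 0.15 rad and contact force between the fingers and salt_shaker below 0.3 N and x of pepper_mill in the frame of side_tray between -0.055 and 0.055 m and y of pepper_mill in the frame of side_tray between -0.095 and 0.095 m and height (world z) of pepper_mill between 0 and 0.012 m and contact force between the fingers and pepper_mill below 0.3 N and x of pickle_bottle in the frame of side_tray between -0.055 and 0.055 m and y of pickle_bottle in the frame of side_tray between -0.095 and 0.095 m and height (world z) of pickle_bottle between 0 and 0.012 m and contact force between the fingers and pickle_bottle below 0.3 N), for 0.2 s.
At the end, for the whole second after the job is handed in: spice jar upright on the coaster within 15 mm of its middle; salt shaker upright on the caddy floor within 15 mm of the back place's middle; mill and bottle upright, each within 15 mm of where it stood at the start; all released and at rest (horizontal distance between spice_jar and coaster below 0.015 m and height (world z) of spice_jar between 0.004 and 0.013 m and angle between each of spice_jar, salt_shaker, pepper_mill, pickle_bottle's own z axis and vertical below 0.15 rad and horizontal distance between salt_shaker and caddy below 0.015 m and height (world z) of salt_shaker between 0.006 and 0.015 m and distance of each of pepper_mill, pickle_bottle from where it was at the start of the episode below 0.015 m and linear speed of each of pepper_mill, pickle_bottle, spice_jar, salt_shaker below 0.02 m/s); the robot touches nothing.
It fails at once if one of the four things is tipped by more than 45 degrees (angle between any of pepper_mill, pickle_bottle, spice_jar, salt_shaker's own z axis and vertical above 0.785 rad).
It fails at once if garlic or apple shifted by more than 25 mm (distance of any of garlic, apple from where it was at the start of the episode above 0.025 m).
It also fails if it takes over 136 s, if anything falls off the work surface, if the arm or the gripper's body presses on something with over 40 N, if the wrist force passes 120 N, or if a joint passes its speed limit or range.

## Robot

A 7-joint arm with a two-finger parallel gripper is mounted at the origin on a cart in front of the work surface, level with it; the furniture and walls round the work are solid. World frame = base frame: x ahead of the robot, y to its left, z up, the work surface at z = 0. Lengths are in mm, angles in rad, forces in N, time in s.
With the tool pointing down it reaches from about 425 to 975 mm from the base axis. Payload 16.7 kg.
Tool frame: the origin (TCP) lies midway between the tips of the shut fingers; the grasp point (between the pads) lies 19 mm behind it; z points along the fingers, y is the line along which they close (so a half turn about z gives the same grasp; the last joint's range is limited). The gripper opens to 85 mm and grips with 20 to 120 N. Pads are 22 mm wide; open, the fingers measure 114 mm over their backs; the gripper's body (76 mm by 85 mm) begins 54 mm behind the grasp point. The pads swing forward as they close: fully open they stand 13 mm farther back than shut.
Start: joints at [1.119, 0.426, 0.074, 1.606, -0.034, 1.111, -0.067], TCP at [201.249, -644.263, 231.302] pointing down, gripper open.
Joint ranges: [-2.85, 2.85], [-0.5, 2.14], [-1.23, 1.37], [0.21, 2.46], [-1.02, 4.16], [0.16, 2.05], [-2.73, 2.73]. Speed limits (rad/s): [1.89, 1.89, 2.39, 2.39, 3.01, 3.01, 3.01].

## Interface

Orientations are given as a rotation vector (axis times angle).
In Python, from bench import arm gives the robot as it stands.
- The arm moves only by the tool jog_arm, never from a script. Its argument "commands" is a list of rows, each a list of 7 numbers: the opening, from -1 (shut) to 1 (fully open), then the shift along the tool's x, y, z in m, then the turn, a rotation vector about the tool's x, y, z in rad. In form: [[hand, dx, dy, dz, wx, wy, wz], ...]. A call has 1 to 12 rows; each row is the pose to reach, as a shift and turn from the pose commanded when the call began, along the tool's axes at that moment; what a row does not reach only later rows make up. A row lasts 1/8 s, in which the tool goes at most 62.5 mm and 10.7 degrees, less where a joint would pass 70% of its speed; a pose out of reach is approached as far as the arm can. A call with a gripper value outside its range is refused whole. The fingers move at their own pace and stop on an object; "force" is the grip in N (left out, the last holds). Time passes only in rows, so rows that repeat a pose let the fingers close. It gives the time, the measured TCP pose, the force, the opening and the grip force at its end, in the units of the state.
- arm.observe(): the state, without advancing time (a new reading comes with each control period).
- arm.get_image(name): name is "scene" or "top" or "wrist"; returns the picture (480x640x3 uint8, red, green, blue); there is no depth.
- arm.get_calibration(name): a dict with "camera_matrix" (3x3 intrinsics, pixels), "D" ([k1, k2, p1, p2, k3] as OpenCV has them; the pictures are not rectified), "pose" (4x4, takes a point from camera to world coordinates); the wrist camera has in their place "T_tool_cam" (4x4, takes a point from camera to tool coordinates, whose origin is the TCP and whose axes are the flange's). Camera axes: x right, y up, looking along -z (the intrinsics and any distortion apply to the point x, -y, -z); pixel columns grow to the right and rows downward; lengths in mm; the calibration is good to about 2 mm. A picture is of the moment at which its call begins: read the wrist's pose just before it. get_calibration takes no time and is no camera call.
- arm.sign_off(): hands the job in; it is judged then, once.
The state is a dict: "clock": time; "q": joint angles; "dq": joint speeds; "tau": joint torques, N m; "tcp_pos": TCP position; "tool_rot": TCP orientation; "force": force on the tool from outside, world axes, zero at the start; "moment": the same for the moment, N m; "grip_width": finger opening in mm; "finger_force": force on a finger pad.
Only numpy, scipy, OpenCV 4.12 (cv2) and the standard library are available. Lean on these libraries where they do the work, as an engineer would, in place of code of your own. Each camera call takes 0.05 s, during which the arm holds its last target. There are 200 camera calls.

## Working session

There is one attempt and no reset: what is moved stays moved. The work goes in short steps, Python scripts to look and compute and a tool call to move; the robot and the scene stay as the last step left them, time stands still between calls to the robot, and variables do not carry over. Pictures are saved under pics/ and viewed, at most 16 in all, crops included, and the job is handed in when it is done.

Besides the shell and the picture viewer there is one more tool, called after "Call:" as name(argument=value, ...), one argument or row to a line, values as JSON. jog_arm: Moves the arm, as the interface text tells. Its arguments: {"type":"object","properties":{"commands":{"type":"array"},"force":{"type":"number"}},"required":["commands"]}

```bash
ls; mkdir -p pics; python3 - <<'E'
from bench import arm
import cv2,numpy as np
np.set_printoptions(suppress=True,precision=4)
for n in("scene","top"):
    cv2.imwrite(f"pics/{n}0.png",arm.get_image(n)[:,:,::-1]); c=arm.get_calibration(n); print(n,c)
print(arm.get_calibration("wrist"))
print(arm.observe())
E
```

```text
pics
scene {'camera_matrix': array([[433.6263,   0.    , 327.87  ],
       [  0.    , 433.6263, 229.3208],
       [  0.    ,   0.    ,   1.    ]]), 'D': array([-0.0971,  0.    ,  0.    ,  0.    ,  0.    ]), 'pose': array([[ -0.8225,   0.3506,  -0.4478, 163.3654],
       [ -0.5687,  -0.4976,   0.655 , 614.3823],
       [  0.0068,   0.7934,   0.6086, 605.1549],
       [  0.    ,   0.    ,   0.    ,   1.    ]])}
top {'camera_matrix': array([[434.9826,   0.    , 327.2131],
       [  0.    , 434.9826, 237.1123],
       [  0.    ,   0.    ,   1.    ]]), 'D': array([-0.079,  0.   ,  0.   ,  0.   ,  0.   ]), 'pose': array([[  0.0136,   0.9806,  -0.1954, 378.4462],
       [ -0.9999,   0.0152,   0.0066,   3.0366],
       [  0.0094,   0.1953,   0.9807, 974.8736],
       [  0.    ,   0.    ,   0.    ,   1.    ]])}
{'camera_matrix': array([[432.8942,   0.    , 329.2151],
       [  0.    , 432.8942, 240.1788],
       [  0.    ,   0.    ,   1.    ]]), 'D': array([-0.0913,  0.    ,  0.    ,  0.    ,  0.    ]), 'T_tool_cam': array([[   0.    ,    0.9538,    0.3005,   77.4863],
       [   1.    ,   -0.    ,   -0.0001,    0.182 ],
       [  -0.0001,    0.3005,   -0.9538, -142.6604],
       [   0.    ,    0.    ,    0.    ,    1.    ]])}
{'clock': 0.1, 'q': array([ 1.1185,  0.4267,  0.0738,  1.6066, -0.0341,  1.1108, -0.0671]), 'dq': array([ 0.0006, -0.0031,  0.0019, -0.0023, -0.0008, -0.0013,  0.0005]), 'tau': array([  0.0093, -95.1518,   3.7724, -46.4402,   0.0197,   0.0065,
        -0.0001]), 'tcp_pos': array([ 201.1303, -643.9386,  230.6833]), 'tool_rot': array([-3.1045, -0.4737,  0.0004]), 'force': array([-0.2258,  0.041 , -0.5401]), 'moment': array([-0.0458,  0.0069, -0.034 ]), 'finger_force': 0.0, 'grip_width': 85.57382243235763}
```

View pics/scene0.png

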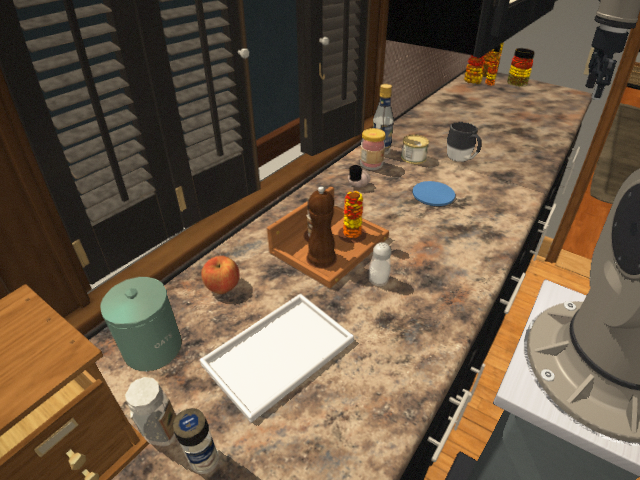

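View pics/top0.png

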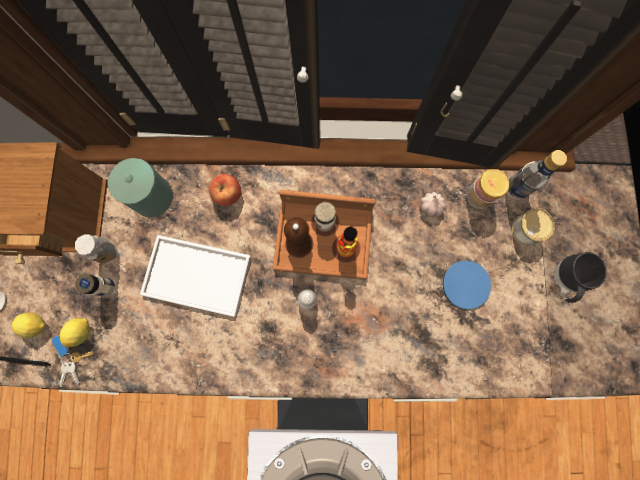

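The scene shows the mill on the caddy's left front place, with its base near scene pixel (320,262). The bottle is at right front (353,235) and the shaker in front at (380,265). In the top view: tray (195,277), coaster (467,285), garlic (432,206), apple (225,190), jar lid (325,213).

```bash
cat > h.py <<'E'
import numpy as np,cv2
from scipy.spatial.transform import Rotation as R
np.set_printoptions(suppress=True,precision=4)
def cam(arm,n,obs=None):
    c=arm.get_calibration(n)
    if n=="wrist":
        T=np.eye(4);T[:3,:3]=R.from_rotvec(obs["tool_rot"]).as_matrix();T[:3,3]=obs["tcp_pos"];P=T@c["T_tool_cam"]
    else:P=c["pose"]
    return c["camera_matrix"],c["D"],P
def plane(c,uv,z):
    K,D,P=c
    p=cv2.undistortPoints(np.array(uv,float).reshape(-1,1,2),K,D).reshape(-1,2)
    d=np.c_[p[:,0],-p[:,1],-np.ones(len(p))]@P[:3,:3].T
    o=P[:3,3]
    return o+d*((z-o[2])/d[:,2])[:,None]
def proj(c,X):
    K,D,P=c
    q=(np.array(X,float).reshape(-1,3)-P[:3,3])@P[:3,:3]
    q=q*[1,-1,-1]
    return cv2.projectPoints(q,np.zeros(3),np.zeros(3),K,D)[0].reshape(-1,2)
E
python3 - <<'E'
from h import *
from bench import arm
im=cv2.imread("pics/top0.png");c=cam(arm,"top")
hsv=cv2.cvtColor(im,cv2.COLOR_BGR2HSV)
def big(m,box):
    x0,y0,x1,y1=box;k=np.zeros_like(m);k[y0:y1,x0:x1]=m[y0:y1,x0:x1]
    return max(cv2.findContours(k,0,1)[0],key=cv2.contourArea)
b=big(cv2.inRange(hsv,(95,90,50),(120,255,255)),(420,240,520,330))
e=cv2.fitEllipse(b);print("coaster",e,plane(c,e[0],8))
w=big(cv2.inRange(hsv,(0,0,170),(180,40,255)),(130,225,260,330))
r=cv2.minAreaRect(w);bp=cv2.boxPoints(r);print("tray",r,plane(c,bp,12),plane(c,bp,12).mean(0))
for n,uv,z in(("mill knob",(296,229),180),("cap",(350,234),180),("jar",(325,211),106),("salt",(307,296),90)):print(n,plane(c,uv,z)[0])
crop=cv2.resize(im[180:330,265:395],None,fx=4,fy=4,interpolation=cv2.INTER_CUBIC)
cv2.imwrite("pics/crop.png",crop)
s=cv2.imread("pics/scene0.png");cv2.imwrite("pics/crop2.png",cv2.resize(s[160:310,255:405],None,fx=4,fy=4,interpolation=cv2.INTER_CUBIC))
E
```

```text
coaster ((466.29400634765625, 284.55621337890625), (45.37286376953125, 47.771793365478516), 142.8627166748047) [[ 467.3511 -317.1883    8.    ]]
tray ((194.55718994140625, 274.7508239746094), (98.18498992919922, 63.464725494384766), 12.92599868774414) [[433.1596 412.4145  12.    ]
 [574.1428 392.4433  12.    ]
 [527.2084 170.1644  12.    ]
 [389.8666 195.1172  12.    ]] [481.0943 292.5349  12.    ]
mill knob [551.4112  56.2668 180.    ]
cap [543.4333 -44.7693 180.    ]
jar [606.4204   2.5108 106.    ]
salt [432.7433  36.3141  90.    ]
```

View pics/crop.png

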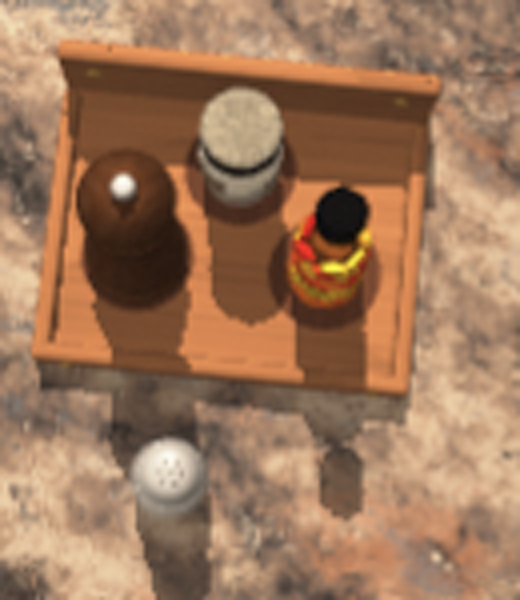

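View pics/crop2.png

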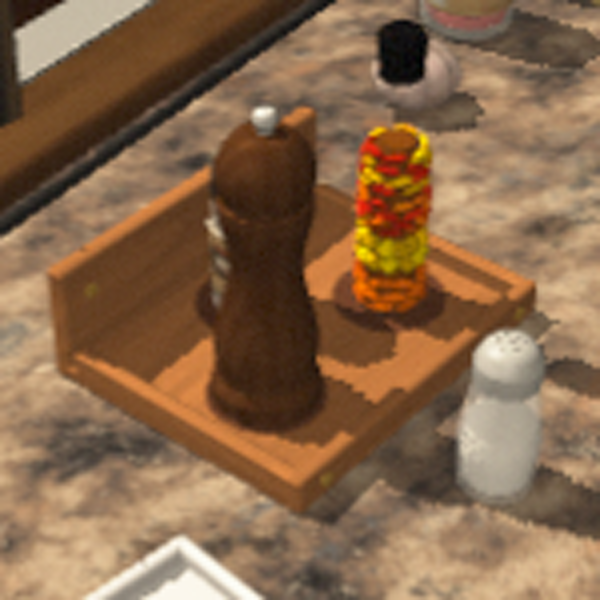

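The top crop shows the mill knob at full-image pixel (295.8,226.5), the cap top at (350,232), the jar lid at (325.2,211.8) and the salt top at (307.5,297). The caddy's back-board top runs from (280.5,191) to (374.5,200), and its front rail from (274,268) to (366.2,276.2). The scene crop confirms the mill is left and the bottle right.

```bash
python3 - <<'E'
from h import *
from bench import arm
c=cam(arm,"top");s=cam(arm,"scene")
def tri(uvt,uvs):
    o=[];
    A=[];b=[]
    for k,uv in((c,uvt),(s,uvs)):
        p=plane(k,uv,0)[0];O=k[2][:3,3];d=(p-O)/np.linalg.norm(p-O);M=np.eye(3)-np.outer(d,d);A.append(M);b.append(M@O)
    x=np.linalg.lstsq(np.vstack(A),np.hstack(b),rcond=None)[0];return x
S=lambda x,y:(255+x/4,160+y/4);T=lambda x,y:(265+x/4,180+y/4)
print("knob",tri(T(123,186),S(264,120)), plane(c,T(123,186),176))
print("cap",tri(T(341,206),S(402,28)), plane(c,T(341,206),180))
print("salt",tri(T(170,470),S(511,343)), plane(c,T(170,470),89))
print("jar",plane(c,T(241,127),106))
bb=plane(c,[T(62,44),T(438,80)],70);fr=plane(c,[T(36,352),T(405,385)],22)
for q in(bb,fr):print(q,np.linalg.norm(q[1]-q[0]),np.arctan2(*( (q[0]-q[1])[[0,1]]*[-1,1])),q.mean(0))
E
```

```text
knob [558.7618  57.8489 173.0849] [[557.0869  57.1391 176.    ]]
cap [548.6858 -45.3002 178.1497] [[548.2135 -45.2215 180.    ]]
salt [431.4313  35.9886  84.5939] [[429.7986  35.2748  89.    ]]
jar [[604.8326   1.9722 106.    ]]
[[ 659.1594   99.6438   70.    ]
 [ 642.2155 -104.225    70.    ]] 204.57164805631828 -0.08292138431940042 [650.6875  -2.2906  70.    ]
[[497.131  112.938   22.    ]
 [481.9173 -90.3932  22.    ]] 203.89957748637636 -0.0746830255011385 [489.5241  11.2724  22.    ]
```

Call:
jog_arm(
  commands=[
    [1,0,0,-0.07,0,0,0],
    [1,0.1,-0.103,-0.07,0,0,0.05],
    [1,0.15,-0.154,-0.07,0,0,0.1],
    [1,0.2,-0.205,-0.07,0,0,0.15],
    [1,0.25,-0.256,-0.07,0,0,0.2],
    [1,0.3,-0.308,-0.07,0,0,0.25],
    [1,0.35,-0.359,-0.07,0,0,0.303],
    [1,0.4,-0.41,-0.07,0,0,0.303],
    [1,0.45,-0.461,-0.07,0,0,0.303],
    [1,0.5,-0.513,-0.07,0,0,0.303],
    [1,0.53,-0.543,-0.07,0,0,0.303],
    [1,0.53,-0.543,-0.07,0,0,0.303],
  ],
  force=40,
)

```text
clock: 1.6
tcp_pos: [513.3, -29.7, 301.3]
tool_rot: [3.142, -0.001, 0.0]
force: [1.0, -1.5, -0.1]
grip_width: 85.2
finger_force: 0.0
```

Call:
jog_arm(
  commands=[
    [1,-0.045,0.03,-0.05,0,0,0],
    [1,-0.045,0.03,-0.05,0,0,0],
    [1,-0.045,0.03,-0.05,0,0,0],
    [1,-0.045,0.03,-0.05,0,0,0],
    [1,-0.045,0.03,-0.05,0,0,0],
  ],
)

```text
clock: 2.22
tcp_pos: [467.8, -61.3, 350.5]
tool_rot: [-3.141, -0.0, 0.002]
force: [0.3, 0.3, 0.5]
grip_width: 85.5
finger_force: 0.0
```

```bash
python3 - <<'E'
from h import *
from bench import arm
o=arm.observe();im=arm.get_image("wrist")[:,:,::-1].copy();c=cam(arm,"wrist",o);cv2.imwrite("pics/w1.png",im)
print(o["tcp_pos"],o["tool_rot"],o["q"])
for n,p in(("knob",(557.5,57.3,178)),("cap",(548.4,-45.3,180)),("jar",(605,2,106)),("salt",(430.5,35.6,89)),("cad",(606,1.7,10))):print(n,proj(c,p))
E
```

```text
[467.8446 -61.3049 350.5489] [-3.1412 -0.      0.0016] [ 0.3739  0.0146 -0.3804  1.8621  0.0052  1.267  -1.5788]
knob [[160.9075  89.0156]]
cap [[306.2641 100.2775]]
jar [[253.2504  31.7605]]
salt [[229.9156 227.6589]]
cad [[268.9712  45.4072]]
```

View pics/w1.png

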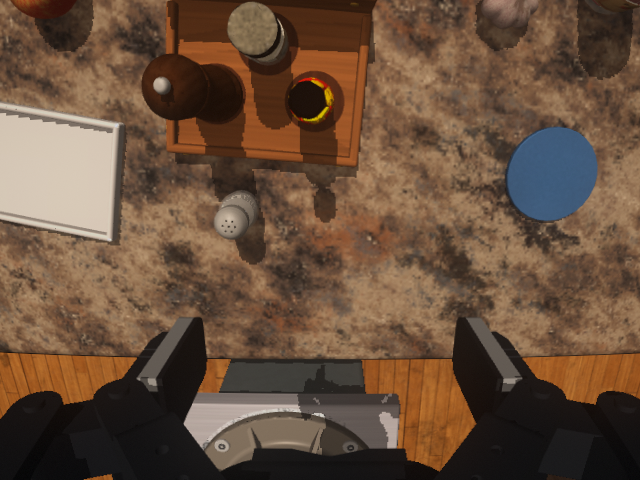

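The wrist view confirms the estimates to a few pixels. Knob at (163,86), cap at (310,100), jar lid at (254,29), salt top at (232,222), coaster at (552,174).

```bash
python3 - <<'E'
from h import *
from bench import arm
o=arm.observe();c=cam(arm,"wrist",o);im=cv2.imread("pics/w1.png")
hsv=cv2.cvtColor(im,cv2.COLOR_BGR2HSV)
m=cv2.inRange(hsv,(95,90,50),(120,255,255));b=max(cv2.findContours(m,0,1)[0],key=cv2.contourArea);e=cv2.fitEllipse(b);print("coaster",e,plane(c,e[0],8))
k=np.zeros(im.shape[:2],np.uint8);k[75:125,285:335]=(im[75:125,285:335].max(2)<45)*255
b=max(cv2.findContours(k,0,1)[0],key=cv2.contourArea);print("cap",cv2.minEnclosingCircle(b))
(u,v),r=cv2.minEnclosingCircle(b);print(plane(c,(u,v),180))
for n,uv,z in(("knob",(163,85.5),177),("jar",(254,28),106),("salt",(230.5,223),88)):print(n,plane(c,uv,z))
print("cad front",plane(c,[(170,152),(357,164)],22), "tray right edge",plane(c,[(121,123),(112,240)],16))
E
```

```text
coaster ((551.2279663085938, 173.2124786376953), (85.64044952392578, 96.38958740234375), 37.267303466796875) [[ 472.9891 -316.7869    8.    ]]
cap ((306.35064697265625, 99.05844116210938), 19.57305145263672)
[[549.2451 -45.3898 180.    ]]
knob [[559.9128  55.9509 177.    ]]
jar [[608.0009   1.2605 106.    ]]
salt [[434.9333  34.9248  88.    ]]
cad front [[497.2779 112.2616  22.    ]
 [483.202  -91.3821  22.    ]] tray right edge [[529.1528 166.7431  16.    ]
 [394.8092 196.0936  16.    ]]
```

Call:
jog_arm(
  commands=[
    [1,0.03,-0.04,0.03,0,0,0],
    [1,0.06,-0.08,0.06,0,0,0],
    [1,0.0907,-0.1178,0.09,0,0,0],
    [1,0.0907,-0.1178,0.11,0,0,0],
    [1,0.0907,-0.1178,0.14,0,0,0],
    [1,0.0907,-0.1178,0.17,0,0,0],
    [1,0.0907,-0.1178,0.2,0,0,0],
    [1,0.0907,-0.1178,0.22,0,0,0],
    [1,0.0907,-0.1178,0.22,0,0,0],
    [1,0.0907,-0.1178,0.22,0,0,0],
  ],
)

```text
clock: 3.52
tcp_pos: [558.9, 56.5, 131.9]
tool_rot: [-3.141, 0.0, -0.001]
force: [-0.4, 0.8, -0.3]
grip_width: 85.2
finger_force: 0.0
```

```bash
python3 - <<'E'
from h import *
from bench import arm
o=arm.observe();im=arm.get_image("wrist")[:,:,::-1].copy();s=arm.get_image("scene")[:,:,::-1]
print(o["tcp_pos"],o["force"])
a=cv2.resize(im,(400,300));b=cv2.resize(s[140:320,240:480],(400,300));cv2.imwrite("pics/w2.png",np.hstack([a,b]))
E
```

```text
[558.9317  56.5012 131.8713] [-0.4344  0.825  -0.3406]
```

View pics/w2.png

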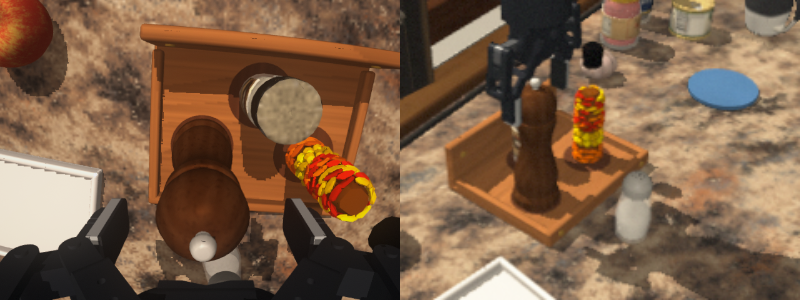

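The mill's head lies centred between the open fingers (knob at 202, finger middle about 205 in the left half). I'm closing.

Call:
jog_arm(
  commands=[
    [-1,0,0,0,0,0,0],
    [-1,0,0,0,0,0,0],
    [-1,0,0,0,0,0,0],
    [-1,0,0,0,0,0,0],
    [-1,0,0,0,0,0,0],
    [-1,0,0,0,0,0,0],
    [-1,0,0,0,0,0,0],
    [-1,0,0,-0.02,0,0,0],
    [-1,0,0,-0.02,0,0,0],
  ],
  force=40,
)

```text
clock: 4.75
tcp_pos: [559.2, 56.4, 152.3]
tool_rot: [-3.141, 0.001, -0.003]
force: [-0.0, 0.9, -2.2]
grip_width: 46.7
finger_force: 41.7
```

Call:
jog_arm(
  commands=[
    [-1,0,0,-0.03,0,0,0],
    [-1,0,0,-0.06,0,0,0],
    [-1,-0.006,-0.025,-0.08,0,0,0],
    [-1,-0.013,-0.055,-0.09,0,0,0],
    [-1,-0.021,-0.09,-0.09,0,0,0],
    [-1,-0.029,-0.125,-0.09,0,0,0],
    [-1,-0.038,-0.16,-0.09,0,0,0],
    [-1,-0.046,-0.195,-0.09,0,0,0],
    [-1,-0.054,-0.23,-0.09,0,0,0],
    [-1,-0.061,-0.26,-0.09,0,0,0],
    [-1,-0.066,-0.28,-0.09,0,0,0],
    [-1,-0.066,-0.28,-0.07,0,0,0],
  ],
)

```text
clock: 6.25
tcp_pos: [492.2, 338.3, 221.2]
tool_rot: [-3.14, -0.003, -0.002]
force: [0.6, -0.3, -2.5]
grip_width: 46.8
finger_force: 42.0
```

Call:
jog_arm(
  commands=[
    [-1,0,0,0.02,0,0,0],
    [-1,0,0,0.045,0,0,0],
    [-1,0,0,0.065,0,0,0],
    [-1,0,0,0.075,0,0,0],
    [-1,0,0,0.08,0,0,0],
    [-1,0,0,0.08,0,0,0],
  ],
)

```text
clock: 7.0
tcp_pos: [492.7, 336.3, 141.4]
tool_rot: [-3.141, 0.001, -0.0]
force: [0.5, -0.4, -2.1]
grip_width: 47.2
finger_force: 42.0
```

Call:
jog_arm(
  commands=[
    [-1,0,0,0.006,0,0,0],
    [-1,0,0,0.01,0,0,0],
    [-1,0,0,0.0125,0,0,0],
    [-1,0,0,0.0125,0,0,0],
  ],
)

```text
clock: 7.5
tcp_pos: [492.5, 336.2, 128.7]
tool_rot: [3.142, -0.0, -0.0]
force: [-0.3, -0.0, -1.8]
grip_width: 47.0
finger_force: 42.0
```

```bash
python3 - <<'E'
from h import *
from bench import arm
o=arm.observe();s=arm.get_image("scene")[:,:,::-1]
print(o["tcp_pos"],o["force"])
cv2.imwrite("pics/s3.png",cv2.resize(s[180:420,190:430],(480,480)))
E
```

```text
[492.5306 336.2179 128.6534] [-0.309  -0.0326 -1.7876]
```

View pics/s3.png

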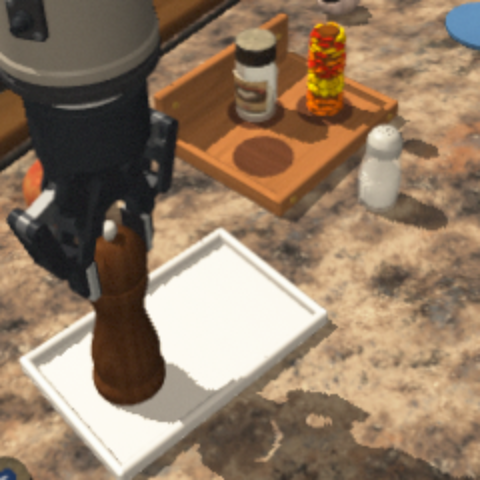

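The mill is held upright over the left half of the tray and nearly touching it. The vacated round is visible at scene pixel (322,258).

Call:
jog_arm(
  commands=[
    [-1,0,0,0.001,0,0,0],
    [-1,0,0,0.002,0,0,0],
    [-1,0,0,0.002,0,0,0],
  ],
)

```text
clock: 7.92
tcp_pos: [493.3, 336.8, 128.0]
tool_rot: [-3.141, 0.0, -0.003]
force: [0.1, -0.5, 10.6]
grip_width: 46.9
finger_force: 42.9
```

```bash
python3 - <<'E'
from h import *
from bench import arm
im=cv2.imread("pics/s3.png");c=cam(arm,"scene")
g=im[130:185,220:305];print(plane(c,[(322,258)],10))
m=((g[:,:,2]<125)&(g[:,:,2].astype(int)>g[:,:,0]+20)).astype(np.uint8)
b=max(cv2.findContours(m,0,1)[0],key=cv2.contourArea);e=cv2.fitEllipse(b);print(e,plane(c,[(190+(220+e[0][0])/2,180+(130+e[0][1])/2)],10),m.sum())
E
```

```text
[[555.5731  61.3975  10.    ]]
((28.167552947998047, 33.83407974243164), (13.806626319885254, 32.068355560302734), 121.73555755615234) [[561.8391  80.7013  10.    ]] 959
```

Call:
jog_arm(
  commands=[
    [1,0,0,0,0,0,0],
    [1,0,0,0,0,0,0],
    [1,0,0,0,0,0,0],
    [1,0,0,0,0,0,0],
    [1,0,0,-0.03,0,0,0],
    [1,0,0,-0.06,0,0,0],
    [1,0,0,-0.09,0,0,0],
    [1,0,0,-0.12,0,0,0],
  ],
)

```text
clock: 8.93
tcp_pos: [492.5, 336.2, 247.8]
tool_rot: [-3.142, 0.0, 0.0]
force: [-0.1, -1.1, 0.5]
grip_width: 85.4
finger_force: 0.0
```

Call:
jog_arm(
  commands=[
    [1,0.006,0.04,0,0,0,0],
    [1,0.012,0.08,0,0,0,0],
    [1,0.018,0.12,0,0,0,0],
    [1,0.024,0.16,0,0,0,0],
    [0.4,0.03,0.2,0,0,0,0],
    [0.4,0.036,0.24,0,0,0,0],
    [0.4,0.042,0.28,0,0,0,0],
    [0.4,0.048,0.32,0,0,0,0],
    [0.4,0.053,0.36,0,0,0,0],
    [0.4,0.0563,0.3815,0,0,0,0],
    [0.4,0.0563,0.3815,0.02,0,0,0],
    [0.4,0.0563,0.3815,0.03,0,0,0],
  ],
)

```text
clock: 10.42
tcp_pos: [548.4, -45.4, 215.9]
tool_rot: [-3.141, 0.001, 0.002]
force: [-1.1, 0.3, 0.3]
grip_width: 59.9
finger_force: 0.0
```

```bash
python3 - <<'E'
from h import *
from bench import arm
o=arm.observe();im=arm.get_image("wrist")[:,:,::-1].copy();c=cam(arm,"wrist",o);print(o["tcp_pos"],o["grip_width"])
cv2.imwrite("pics/w4.png",im)
q=proj(c,[(548.8,-45.3,180),(548.8,-45.3,158)]);print(q,proj(c,(606.5,1.6,106)))
for p in q: cv2.circle(im,tuple(int(v) for v in p),4,(255,0,255),-1)
cv2.imwrite("pics/w4b.png",im)
E
```

```text
[548.3977 -45.3941 215.9156] 59.867908246712375
[[329.0478 284.5316]
 [329.0641 266.8364]] [[247.399  140.1753]]
```

View pics/w4b.png

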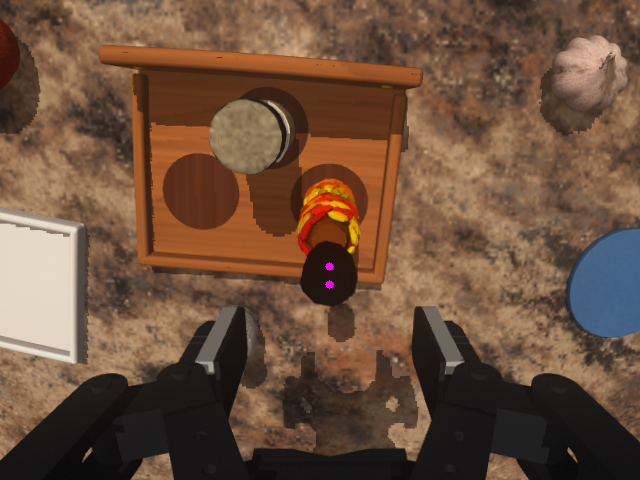

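The cap (329,280) is centred between the fingers; the jar lid is at (247,136), the left round at (201,191) and the right round at (330,203).

Call:
jog_arm(
  commands=[
    [0.4,0.0004,0,0.03,0,0,0],
    [0.4,0.0004,0,0.055,0,0,0],
    [0.4,0.0004,0,0.075,0,0,0],
    [0.4,0.0004,0,0.08,0,0,0],
    [0.4,0.0004,0,0.08,0,0,0],
    [-1,0.0004,0,0.08,0,0,0],
    [-1,0.0004,0,0.08,0,0,0],
    [-1,0.0004,0,0.08,0,0,0],
    [-1,0.0004,0,0.08,0,0,0],
    [-1,0.0004,0,0.08,0,0,0],
    [-1,0.0004,0,0.08,0,0,0],
  ],
  force=40,
)

```text
clock: 11.85
tcp_pos: [549.7, -45.2, 137.6]
tool_rot: [3.142, -0.0, 0.002]
force: [-0.4, 0.5, 6.6]
grip_width: 22.7
finger_force: 39.0
```

```bash
python3 - <<'E'
from h import *
from bench import arm
im=cv2.imread("pics/w4.png")
o=dict(tcp_pos=np.array([548.4,-45.4,215.9]),tool_rot=np.array([-3.1412,.001,.002]))
c=cam(arm,"wrist",o)
P=plane(c,[(201,191),(330,203)],10);print(P,plane(c,[(247,135)],106))
d=P[0]-P[1];print(np.linalg.norm(d),-np.arctan2(d[0],d[1]))
y=-.083;Rm=np.array([[np.cos(y),-np.sin(y)],[np.sin(y),np.cos(y)]])
print(P[0][:2]-Rm@[-55,53],P[1][:2]-Rm@[-55,-53])
print(arm.observe()["force"])
E
```

```text
[[558.2932  60.1121  10.    ]
 [547.8834 -45.9826  10.    ]] [[609.4022   1.6937 106.    ]]
106.604121309085 -0.0978049137236539
[608.7099   2.7348] [607.088    2.2752]
[-0.4382  0.5371  6.6255]
```

Call:
jog_arm(
  commands=[
    [-1,0,0,-0.03,0,0,0],
    [-1,0,0,-0.07,0,0,0],
    [-1,0,0,-0.1,0,0,0],
    [-1,-0.007,-0.025,-0.11,0,0,0],
    [-1,-0.015,-0.06,-0.11,0,0,0],
    [-1,-0.025,-0.095,-0.11,0,0,0],
    [-1,-0.034,-0.13,-0.11,0,0,0],
    [-1,-0.043,-0.165,-0.11,0,0,0],
    [-1,-0.052,-0.2,-0.11,0,0,0],
    [-1,-0.062,-0.235,-0.11,0,0,0],
    [-1,-0.07,-0.27,-0.11,0,0,0],
    [-1,-0.0762,-0.29,-0.11,0,0,0],
  ],
)

```text
clock: 13.35
tcp_pos: [472.3, 246.5, 247.0]
tool_rot: [-3.141, -0.002, -0.0]
force: [0.1, -1.0, -2.5]
grip_width: 23.0
finger_force: 39.5
```

Call:
jog_arm(
  commands=[
    [-1,0,0,0.03,0,0,0],
    [-1,0,0,0.06,0,0,0],
    [-1,0,0,0.08,0,0,0],
    [-1,0,0,0.095,0,0,0],
    [-1,0,0,0.103,0,0,0],
    [-1,0,0,0.106,0,0,0],
    [-1,0,0,0.106,0,0,0],
  ],
)

```text
clock: 14.22
tcp_pos: [473.3, 244.9, 141.2]
tool_rot: [-3.141, 0.001, -0.001]
force: [0.6, -0.1, -2.1]
grip_width: 23.0
finger_force: 39.5
```

Call:
jog_arm(
  commands=[
    [-1,0,0,0.003,0,0,0],
    [-1,0,0,0.0055,0,0,0],
    [-1,0,0,0.0075,0,0,0],
    [-1,0,0,0.0075,0,0,0],
  ],
)

```text
clock: 14.72
tcp_pos: [473.3, 245.0, 133.6]
tool_rot: [-3.141, 0.0, -0.001]
force: [-2.0, -1.2, 4.4]
grip_width: 23.2
finger_force: 40.1
```

Call:
jog_arm(
  commands=[
    [0.4,0,0,0,0,0,0],
    [0.4,0,0,0,0,0,0],
    [0.4,0,0,0,0,0,0],
    [0.4,0,0,-0.03,0,0,0],
    [0.4,0,0,-0.06,0,0,0],
    [0.4,0,0,-0.09,0,0,0],
    [0.4,0,0,-0.11,0,0,0],
    [0.4,0,0.03,-0.11,0,0,0],
    [0.4,0,0.06,-0.11,0,0,0],
  ],
)

```text
clock: 15.85
tcp_pos: [473.0, 184.2, 243.5]
tool_rot: [-3.141, -0.001, -0.001]
force: [0.0, 0.3, 0.7]
grip_width: 60.1
finger_force: 0.0
```

```bash
python3 - <<'E'
from h import *
from bench import arm
o=arm.observe();s=arm.get_image("scene")[:,:,::-1];print(o["tcp_pos"],o["tool_rot"])
cv2.imwrite("pics/s5.png",cv2.resize(s[140:420,180:440],(520,560)))
E
```

```text
[473.0165 184.2052 243.5164] [-3.1414 -0.0007 -0.0008]
```

View pics/s5.png

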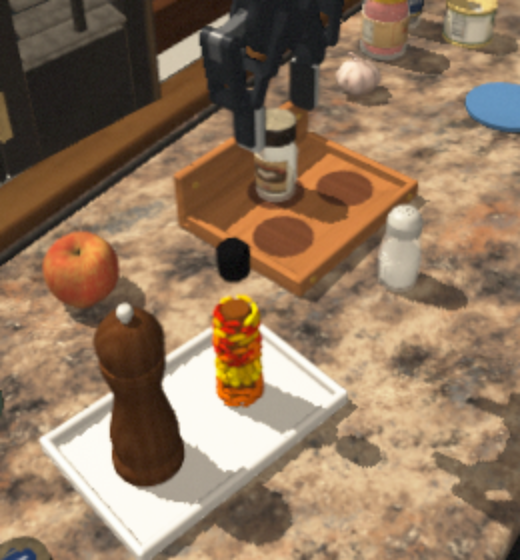

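Mill and bottle both stand upright on the tray, and jar and shaker are untouched. Next I check the clearance of the wall behind the caddy for the wrist camera.

```bash
python3 - <<'E'
from h import *
from bench import arm
t=cam(arm,"top");s=cam(arm,"scene")
for z in(0,40,80):print(z,plane(t,[(320,164),(320,139),(302,75)],z))
# shutter knob by two views: top (302,75) scene (325,41)
A=[];b=[]
for k,uv in((t,(302,75)),(s,(324,41))):
    p=plane(k,uv,0)[0];O=k[2][:3,3];d=(p-O)/np.linalg.norm(p-O);M=np.eye(3)-np.outer(d,d);A.append(M);b.append(M@O)
print(np.linalg.lstsq(np.vstack(A),np.hstack(b),rcond=None)[0])
E
```

```text
0 [[749.0892  15.9825   0.    ]
 [812.7873  17.087    0.    ]
 [984.6266  65.0836  -0.    ]]
40 [[733.8814  15.4513  40.    ]
 [794.9659  16.5105  40.    ]
 [959.7544  62.5377  40.    ]]
80 [[718.6736  14.9201  80.    ]
 [777.1444  15.934   80.    ]
 [934.8823  59.9919  80.    ]]
[644.4157  12.657  448.9821]
```

```bash
python3 - <<'E'
from h import *
from bench import arm
t=cam(arm,"top");s=cam(arm,"scene")
for a,c2 in(((302,75),(244,52)),((457,93),(325,41)),((314,146),(256,184)),((418,150),(307,122))):
  A=[];b=[]
  for k,uv in((t,a),(s,c2)):
    p=plane(k,uv,0)[0];O=k[2][:3,3];d=(p-O)/np.linalg.norm(p-O);M=np.eye(3)-np.outer(d,d);A.append(M);b.append(M@O)
  x=np.linalg.lstsq(np.vstack(A),np.hstack(b),rcond=None)[0];print(x,proj(t,x),proj(s,x))
E
```

```text
[741.4512  40.4246 391.8842] [[301.8202  74.701 ]] [[244.2583  52.1272]]
[ 732.9648 -201.0117  364.3159] [[457.04    93.0855]] [[324.9371  40.9769]]
[753.2074  29.527  102.6639] [[313.3906 144.8997]] [[257.1547 184.3903]]
[ 735.1632 -168.198   177.6545] [[412.5883 140.1137]] [[316.056  124.2887]]
```

Call:
jog_arm(
  commands=[
    [0.8,0.02,0.03,0,0,0,0],
    [0.8,0.045,0.062,0,0,0,0],
    [0.8,0.07,0.095,0,0,0,0],
    [0.8,0.095,0.13,0.01,0,0,0],
    [0.8,0.12,0.162,0.02,0,0,0],
    [0.8,0.1345,0.1826,0.04,0,0,0],
    [0.8,0.1345,0.1826,0.07,0,0,0],
    [0.8,0.1345,0.1826,0.09,0,0,0],
    [0.8,0.1345,0.1826,0.1,0,0,0],
    [0.8,0.1345,0.1826,0.1,0,0,0],
  ],
)

```text
clock: 17.15
tcp_pos: [607.4, 2.5, 143.2]
tool_rot: [-3.141, -0.001, 0.001]
force: [-0.3, -0.1, 0.9]
grip_width: 76.6
finger_force: 0.0
```

```bash
python3 - <<'E'
from h import *
from bench import arm
o=arm.observe();im=arm.get_image("wrist")[:,:,::-1].copy();c=cam(arm,"wrist",o);print(o["tcp_pos"],o["force"])
print(proj(c,[(607.5,1.6,106)]))
cv2.imwrite("pics/w6.png",im)
E
```

```text
[607.3791   2.5319 143.171 ] [-0.2514 -0.1173  0.875 ]
[[331.3216 284.0359]]
```

View pics/w6.png

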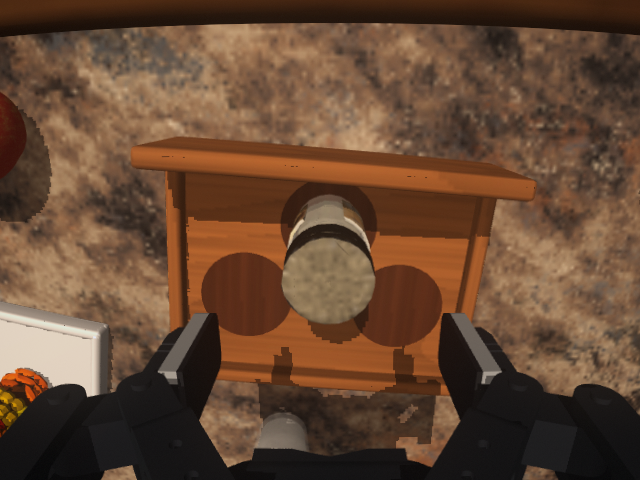

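The jar lid (329,281) is centred between the fingers within 2 mm; rounds at (247,294), (400,306) and back (329,225).

Call:
jog_arm(
  commands=[
    [0.8,0.001,0.001,0.03,0,0,0],
    [0.8,0.001,0.001,0.06,0,0,0],
    [0.8,0.001,0.001,0.08,0,0,0],
    [0.8,0.001,0.001,0.088,0,0,0],
    [0.8,0.001,0.001,0.088,0,0,0],
    [-1,0.001,0.001,0.088,0,0,0],
    [-1,0.001,0.001,0.088,0,0,0],
    [-1,0.001,0.001,0.088,0,0,0],
    [-1,0.001,0.001,0.088,0,0,0],
    [-1,0.001,0.001,0.088,0,0,0],
    [-1,0.001,0.001,0.088,0,0,0],
  ],
  force=40,
)

```text
clock: 18.58
tcp_pos: [609.2, 1.4, 56.2]
tool_rot: [-3.141, 0.0, -0.002]
force: [-0.9, 0.5, 7.1]
grip_width: 42.2
finger_force: 39.6
```

```bash
python3 - <<'E'
from h import *
from bench import arm
o=dict(tcp_pos=np.array([607.38,2.53,143.17]),tool_rot=np.array([-3.141,-.001,.001]))
c=cam(arm,"wrist",o);y=-.09;Rm=R.from_euler("z",y).as_matrix()
P=plane(c,[(247,294),(400,306),(329,222)],10);print(P)
print(P[0]-Rm@[-55,53,0],P[1]-Rm@[-55,-53,0],plane(c,[(329,280)],106))
E
```

```text
[[558.4023  60.0306  10.    ]
 [549.2623 -47.3456  10.    ]
 [610.4641   2.748   10.    ]]
[608.4161   2.3017  10.    ] [608.8032   0.4966  10.    ] [[609.4617   2.6627 106.    ]]
```

Call:
jog_arm(
  commands=[
    [-1,0,0,-0.03,0,0,0],
    [-1,0,0,-0.07,0,0,0],
    [-1,-0.005,0.01,-0.1,0,0,0],
    [-1,-0.018,0.04,-0.11,0,0,0],
    [-1,-0.033,0.075,-0.11,0,0,0],
    [-1,-0.048,0.11,-0.11,0,0,0],
    [-1,-0.063,0.145,-0.11,0,0,0],
    [-1,-0.078,0.18,-0.11,0,0,0],
    [-1,-0.093,0.215,-0.11,0,0,0],
    [-1,-0.108,0.25,-0.11,0,0,0],
    [-1,-0.123,0.285,-0.11,0,0,0],
    [-1,-0.1377,0.3184,-0.11,0,0,0],
  ],
)

```text
clock: 20.08
tcp_pos: [470.0, -318.5, 165.5]
tool_rot: [3.141, -0.001, 0.0]
force: [0.4, 0.3, -0.4]
grip_width: 41.6
finger_force: 40.7
```

Call:
jog_arm(
  commands=[
    [-1,0,0,0,0,0,0],
    [-1,0,0,0,0,0,0],
    [-1,0,0,0,0,0,0],
  ],
)

```text
clock: 20.45
tcp_pos: [471.2, -316.2, 165.3]
tool_rot: [-3.141, -0.002, -0.0]
force: [-0.2, 0.0, -1.3]
grip_width: 42.3
finger_force: 40.7
```

```bash
python3 - <<'E'
from h import *
from bench import arm
o=arm.observe();im=arm.get_image("wrist")[:,:,::-1].copy();c=cam(arm,"wrist",o);print(o["tcp_pos"],o["force"])
hsv=cv2.cvtColor(im,cv2.COLOR_BGR2HSV)
m=cv2.inRange(hsv,(95,90,40),(120,255,255));b=max(cv2.findContours(m,0,1)[0],key=cv2.contourArea)
P=plane(c,b.reshape(-1,2),8)
print(proj(c,[(471.5,-317,8)]),P.min(0),P.max(0))
h=P[P[:,0]>P[:,0].max()-45,:2]
A=np.c_[2*h,np.ones(len(h))];s=np.linalg.lstsq(A,(h**2).sum(1),rcond=None)[0];print(s[:2],np.sqrt(s[2]+s[0]**2+s[1]**2))
cv2.imwrite("pics/w7.png",im)
E
```

```text
[ 471.239  -316.2311  165.3416] [-0.237   0.004  -1.3015]
[[330.3379 217.1635]] [ 427.8393 -372.7558    8.    ] [ 525.7167 -264.9984    8.    ]
[ 472.0035 -318.7802] 53.563097326176255
```

View pics/w7.png

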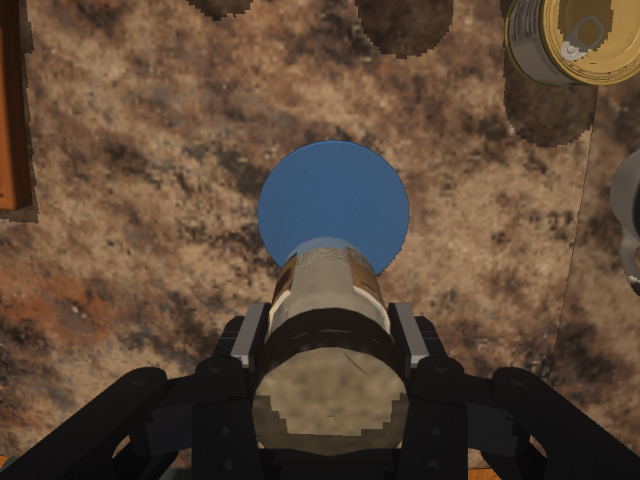

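The blue coaster's middle projects to about (333,215), and the jar hangs upright over it; circle fit gives (471.5,-318.8).

Call:
jog_arm(
  commands=[
    [-1,0,0.0025,0.03,0,0,0],
    [-1,0,0.0025,0.06,0,0,0],
    [-1,0,0.0025,0.085,0,0,0],
    [-1,0,0.0025,0.1,0,0,0],
    [-1,0,0.0025,0.106,0,0,0],
    [-1,0,0.0025,0.109,0,0,0],
    [-1,0,0.0025,0.11,0,0,0],
    [-1,0,0.0025,0.1105,0,0,0],
  ],
)

```text
clock: 21.5
tcp_pos: [471.0, -319.9, 55.3]
tool_rot: [3.141, -0.001, 0.001]
force: [-0.1, -0.5, -0.9]
grip_width: 42.1
finger_force: 40.7
```

Call:
jog_arm(
  commands=[
    [-1,0.0005,-0.0005,0.0015,0,0,0],
    [-1,0.0005,-0.0005,0.0015,0,0,0],
  ],
)

```text
clock: 21.75
tcp_pos: [471.7, -319.6, 54.1]
tool_rot: [3.141, -0.001, 0.001]
force: [-1.8, 1.2, 9.1]
grip_width: 42.1
finger_force: 40.5
```

Call:
jog_arm(
  commands=[
    [0.8,0,0,0,0,0,0],
    [0.8,0,0,0,0,0,0],
    [0.8,0,0,0,0,0,0],
    [0.8,0,0,-0.03,0,0,0],
    [0.8,0,0,-0.07,0,0,0],
    [0.8,0,0,-0.1,0,0,0],
    [0.8,0,-0.02,-0.13,0,0,0],
    [0.8,0,-0.06,-0.13,0,0,0],
  ],
)

```text
clock: 22.75
tcp_pos: [472.1, -260.2, 185.4]
tool_rot: [3.14, -0.004, 0.005]
force: [-0.3, 0.4, -0.4]
grip_width: 77.0
finger_force: 0.0
```

```bash
python3 - <<'E'
from h import *
from bench import arm
o=arm.observe();im=arm.get_image("wrist")[:,:,::-1].copy();s=arm.get_image("scene")[:,:,::-1]
c=cam(arm,"wrist",o);print(o["tcp_pos"],proj(c,[(471.5,-319,104)]))
cv2.imwrite("pics/w8.png",np.hstack([cv2.resize(im,(400,300)),cv2.resize(s[130:280,310:510],(400,300))]))
E
```

```text
[ 472.1199 -260.1609  185.4028] [[435.6512 253.3111]]
```

View pics/w8.png

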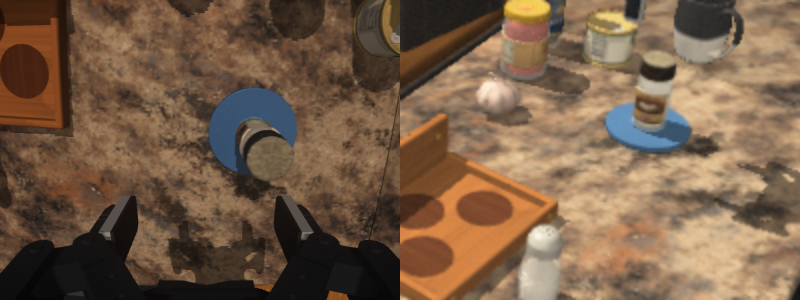

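The spice jar stands upright in the middle of the coaster, with the lid at (269,158) in the left half as predicted. Now the shaker.

Call:
jog_arm(
  commands=[
    [0.8,-0.004,-0.03,0,0,0,0],
    [0.8,-0.009,-0.07,0,0,0,0],
    [0.8,-0.014,-0.11,0,0,0,0],
    [0.8,-0.02,-0.15,0,0,0,0],
    [0.8,-0.025,-0.19,0,0,0,0],
    [0.8,-0.03,-0.23,0,0,0,0],
    [0.8,-0.035,-0.265,0.01,0,0,0],
    [0.8,-0.0386,-0.2954,0.03,0,0,0],
    [0.8,-0.0386,-0.2954,0.045,0,0,0],
    [0.8,-0.0386,-0.2954,0.045,0,0,0],
  ],
)

```text
clock: 24.1
tcp_pos: [432.2, 35.6, 137.4]
tool_rot: [-3.142, 0.0, 0.003]
force: [-0.3, -0.7, -0.1]
grip_width: 76.4
finger_force: 0.0
```

```bash
python3 - <<'E'
from h import *
from bench import arm
o=arm.observe();im=arm.get_image("wrist")[:,:,::-1].copy()
c=cam(arm,"wrist",o);p=proj(c,[(433.5,35.2,88),(433.5,35.2,66)]);print(o["tcp_pos"],o["q"],p)
cv2.imwrite("pics/w9.png",im)
E
```

```text
[432.1868  35.5698 137.3881] [ 0.3085  0.2009 -0.5883  2.1872  0.155   0.7946 -1.9508] [[330.0168 271.387 ]
 [329.9364 255.8244]]
```

View pics/w9.png

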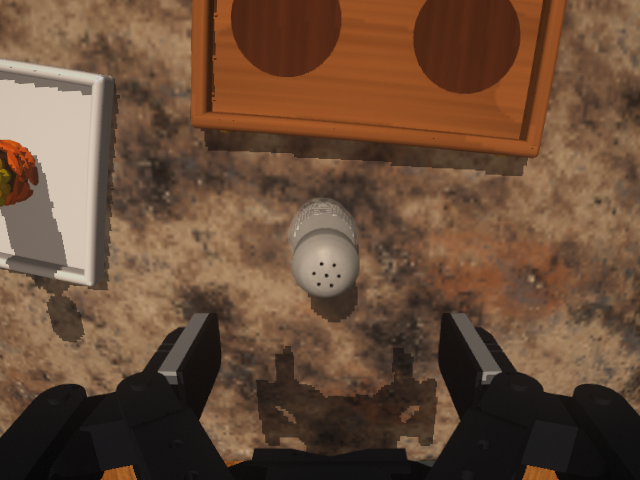

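The shaker's dome is at (325,263), holes at (327,275), within 2 mm of prediction and centred between the fingers.

Call:
jog_arm(
  commands=[
    [0.8,0.001,-0.0012,0.03,0,0,0],
    [0.8,0.001,-0.0012,0.06,0,0,0],
    [0.8,0.001,-0.0012,0.085,0,0,0],
    [0.8,0.001,-0.0012,0.105,0,0,0],
    [0.8,0.001,-0.0012,0.112,0,0,0],
    [0.8,0.001,-0.0012,0.112,0,0,0],
    [-1,0.001,-0.0012,0.112,0,0,0],
    [-1,0.001,-0.0012,0.112,0,0,0],
    [-1,0.001,-0.0012,0.112,0,0,0],
    [-1,0.001,-0.0012,0.112,0,0,0],
    [-1,0.001,-0.0012,0.112,0,0,0],
    [-1,0.001,-0.0012,0.112,0,0,0],
  ],
  force=40,
)

```text
clock: 25.65
tcp_pos: [434.5, 37.3, 27.2]
tool_rot: [3.141, -0.001, 0.003]
force: [-2.4, -1.7, 14.9]
grip_width: 40.4
finger_force: 38.7
```

Call:
jog_arm(
  commands=[
    [-1,0,0,-0.02,0,0,0],
    [-1,0,0,-0.05,0,0,0],
    [-1,0,0,-0.075,0,0,0],
    [-1,0.02,0.004,-0.08,0,0,0],
    [-1,0.05,0.01,-0.08,0,0,0],
    [-1,0.08,0.016,-0.08,0,0,0],
    [-1,0.11,0.022,-0.08,0,0,0],
    [-1,0.14,0.028,-0.08,0,0,0],
    [-1,0.16,0.033,-0.08,0,0,0],
    [-1,0.1743,0.0357,-0.08,0,0,0],
    [-1,0.1743,0.0357,-0.08,0,0,0],
    [-1,0.1743,0.0357,-0.08,0,0,0],
  ],
)

```text
clock: 27.15
tcp_pos: [607.3, 1.9, 106.3]
tool_rot: [-3.142, -0.0, 0.001]
force: [0.7, -0.3, -2.0]
grip_width: 40.2
finger_force: 40.9
```

```bash
python3 - <<'E'
from h import *
from bench import arm
o=arm.observe();im=arm.get_image("wrist")[:,:,::-1].copy()
c=cam(arm,"wrist",o);p=proj(c,[(608.3,1.6,10),(608.3,1.6,145),(608.3,1.6,58)]);print(o["tcp_pos"],o["tool_rot"],o["force"],p)
cv2.imwrite("pics/w10.png",im)
E
```

```text
[607.2721   1.8517 106.2976] [-3.1416 -0.0001  0.0008] [ 0.7227 -0.2962 -2.017 ] [[329.6549 242.0553]
 [330.1879 386.4744]
 [329.7697 272.9501]]
```

View pics/w10.png

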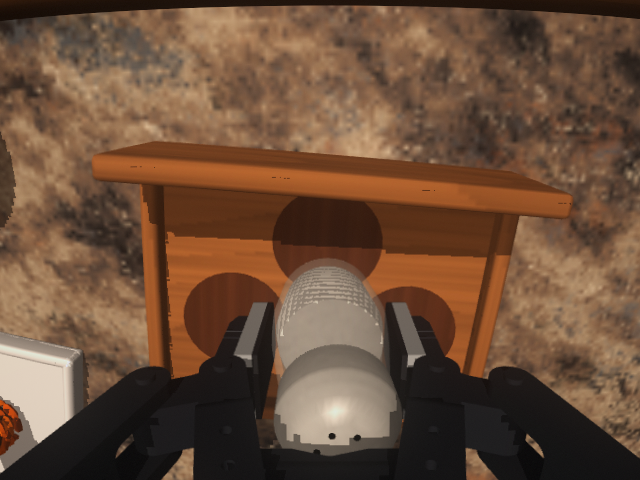

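The back round's centre is at about (328,242), as predicted, and the held shaker is upright in front of it. I'm lowering.

Call:
jog_arm(
  commands=[
    [-1,0.0015,0,0.02,0,0,0],
    [-1,0.0015,0,0.04,0,0,0],
    [-1,0.0015,0,0.055,0,0,0],
    [-1,0.0015,0,0.063,0,0,0],
    [-1,0.0015,0,0.066,0,0,0],
    [-1,0.0015,0,0.068,0,0,0],
    [-1,0.0015,0,0.068,0,0,0],
  ],
)

```text
clock: 28.08
tcp_pos: [609.7, 1.6, 38.6]
tool_rot: [-3.142, 0.001, -0.001]
force: [0.2, -0.5, -1.6]
grip_width: 39.9
finger_force: 40.9
```

Call:
jog_arm(
  commands=[
    [-1,0,0,0.001,0,0,0],
    [-1,0,0,0.002,0,0,0],
    [-1,0,0,0.002,0,0,0],
  ],
)

```text
clock: 28.45
tcp_pos: [610.2, 1.7, 37.4]
tool_rot: [3.141, -0.001, 0.002]
force: [-3.3, 0.1, 13.0]
grip_width: 40.2
finger_force: 42.3
```

Call:
jog_arm(
  commands=[
    [0.8,0,0,0,0,0,0],
    [0.8,0,0,0,0,0,0],
    [0.8,0,0,0,0,0,0],
    [0.8,0,0,0,0,0,0],
    [0.8,0,0,-0.03,0,0,0],
    [0.8,0,0,-0.07,0,0,0],
    [0.8,0,0,-0.11,0,0,0],
    [0.8,0,0,-0.15,0,0,0],
    [0.8,-0.01,-0.02,-0.19,0,0,0],
    [0.8,-0.03,-0.05,-0.21,0,0,0],
    [0.8,-0.03,-0.05,-0.21,0,0,0],
  ],
)

```text
clock: 29.82
tcp_pos: [579.2, 54.3, 248.4]
tool_rot: [-3.141, -0.005, -0.005]
force: [0.9, -0.5, -0.2]
grip_width: 76.5
finger_force: 0.0
```

```bash
python3 - <<'E'
from h import *
from bench import arm
o=arm.observe();im=arm.get_image("wrist")[:,:,::-1].copy()
c=cam(arm,"wrist",o);p=proj(c,[(608.3,1.6,100),(608.3,1.6,10),(492.9,336.5,176),(473.3,245,176)]);print(o["tcp_pos"],o["tool_rot"],p)
cv2.imwrite("pics/w11.png",im)
E
```

```text
[579.1784  54.3449 248.3691] [-3.1411 -0.0051 -0.0047] [[407.1686 180.1459]
 [389.497  163.2691]
 [-92.187  375.9507]
 [ 31.9626 411.3896]]
```

View pics/w11.png

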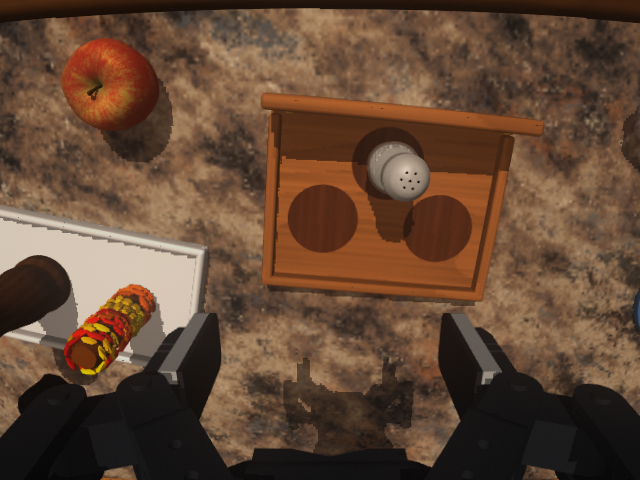

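The shaker stands upright on the back round, holes at (410,181) against (407,180) predicted. Now the bottle goes back.

Call:
jog_arm(
  commands=[
    [0.4,-0.02,-0.035,0,0,0,0],
    [0.4,-0.04,-0.07,0,0,0,0],
    [0.4,-0.06,-0.105,0,0,0,0],
    [0.4,-0.08,-0.14,0,0,0,0],
    [0.4,-0.1,-0.175,0,0,0,0],
    [0.4,-0.1059,-0.1907,0,0,0,0],
    [0.4,-0.1059,-0.1907,0,0,0,0],
    [0.4,-0.1059,-0.1907,0.02,0,0,0],
    [0.4,-0.1059,-0.1907,0.03,0,0,0],
    [0.4,-0.1059,-0.1907,0.03,0,0,0],
  ],
)

```text
clock: 31.12
tcp_pos: [473.9, 241.3, 215.6]
tool_rot: [3.141, -0.002, -0.002]
force: [-0.4, -0.6, 0.4]
grip_width: 59.5
finger_force: 0.0
```

Call:
jog_arm(
  commands=[
    [0.4,-0.0005,-0.0037,0,0,0,0],
    [0.4,-0.0005,-0.0037,0.03,0,0,0],
    [0.4,-0.0005,-0.0037,0.055,0,0,0],
    [0.4,-0.0005,-0.0037,0.075,0,0,0],
    [0.4,-0.0005,-0.0037,0.082,0,0,0],
    [0.4,-0.0005,-0.0037,0.082,0,0,0],
  ],
)

```text
clock: 31.88
tcp_pos: [473.3, 246.3, 134.4]
tool_rot: [-3.141, 0.0, 0.0]
force: [-0.1, -0.5, 0.8]
grip_width: 59.7
finger_force: 0.0
```

Call:
jog_arm(
  commands=[
    [-1,0,0,0,0,0,0],
    [-1,0,0,0,0,0,0],
    [-1,0,0,0,0,0,0],
    [-1,0,0,0,0,0,0],
    [-1,0,0,0,0,0,0],
    [-1,0,0,0,0,0,0],
    [-1,0,0,-0.02,0,0,0],
    [-1,0,0,-0.06,0,0,0],
    [-1,0,0,-0.1,0,0,0],
    [-1,0,0,-0.11,0,0,0],
    [-1,0,0,-0.11,0,0,0],
  ],
  force=40,
)

```text
clock: 33.25
tcp_pos: [473.3, 246.0, 245.2]
tool_rot: [-3.141, 0.001, -0.002]
force: [0.3, -0.2, -1.4]
grip_width: 23.0
finger_force: 39.6
```

Call:
jog_arm(
  commands=[
    [-1,0.007,0.025,0,0,0,0],
    [-1,0.015,0.06,0,0,0,0],
    [-1,0.025,0.095,0,0,0,0],
    [-1,0.034,0.13,0,0,0,0],
    [-1,0.043,0.165,0,0,0,0],
    [-1,0.052,0.2,0,0,0,0],
    [-1,0.062,0.235,0,0,0,0],
    [-1,0.07,0.265,0,0,0,0],
    [-1,0.076,0.285,0,0,0,0],
    [-1,0.076,0.291,0,0,0,0],
    [-1,0.076,0.291,0.02,0,0,0],
    [-1,0.076,0.291,0.04,0,0,0],
  ],
)

```text
clock: 34.75
tcp_pos: [548.8, -43.8, 203.7]
tool_rot: [-3.141, -0.002, -0.0]
force: [-0.2, 0.0, -1.7]
grip_width: 23.2
finger_force: 39.7
```

Call:
jog_arm(
  commands=[
    [-1,0,0,0.025,0,0,0],
    [-1,0,0,0.045,0,0,0],
    [-1,0,0,0.055,0,0,0],
    [-1,0,0,0.058,0,0,0],
    [-1,0,0,0.058,0,0,0],
  ],
)

```text
clock: 35.38
tcp_pos: [549.3, -44.7, 146.7]
tool_rot: [-3.141, -0.0, -0.001]
force: [-0.0, -0.0, -1.3]
grip_width: 22.7
finger_force: 39.7
```

Call:
jog_arm(
  commands=[
    [-1,0,0.0005,0.004,0,0,0],
    [-1,0,0.0005,0.007,0,0,0],
    [-1,0,0.0005,0.009,0,0,0],
    [-1,0,0.0005,0.009,0,0,0],
  ],
)

```text
clock: 35.88
tcp_pos: [550.2, -45.6, 139.0]
tool_rot: [3.141, -0.001, 0.004]
force: [-4.3, -0.7, 22.4]
grip_width: 22.9
finger_force: 42.1
```

Call:
jog_arm(
  commands=[
    [-1,0,0,-0.001,0,0,0],
    [0.4,0,0,-0.001,0,0,0],
    [0.4,0,0,-0.001,0,0,0],
    [0.4,0,0,-0.001,0,0,0],
    [0.4,0,0,-0.03,0,0,0],
    [0.4,0,0,-0.07,0,0,0],
    [0.4,0,0,-0.11,0,0,0],
    [0.4,0,0,-0.11,0,0,0],
  ],
)

```text
clock: 36.88
tcp_pos: [550.5, -45.3, 250.1]
tool_rot: [3.141, -0.001, 0.007]
force: [-1.2, -0.3, -0.0]
grip_width: 60.1
finger_force: 0.0
```

Call:
jog_arm(
  commands=[
    [1,-0.006,-0.04,0,0,0,0],
    [1,-0.012,-0.08,0,0,0,0],
    [1,-0.018,-0.12,0,0,0,0],
    [1,-0.024,-0.16,0,0,0,0],
    [1,-0.03,-0.2,0,0,0,0],
    [1,-0.036,-0.24,0,0,0,0],
    [1,-0.042,-0.28,0,0,0,0],
    [1,-0.048,-0.32,0,0,0,0],
    [1,-0.054,-0.36,0,0,0,0],
    [1,-0.0576,-0.3818,0,0,0,0],
    [1,-0.0576,-0.3818,0.02,0,0,0],
    [1,-0.0576,-0.3818,0.03,0,0,0],
  ],
)

```text
clock: 38.38
tcp_pos: [491.2, 335.0, 215.0]
tool_rot: [3.14, -0.001, -0.003]
force: [0.0, -0.3, 0.1]
grip_width: 85.3
finger_force: 0.0
```

Call:
jog_arm(
  commands=[
    [1,0,0,0,0,0,0],
    [1,0,0,0,0,0,0],
  ],
)

```text
clock: 38.62
tcp_pos: [492.0, 335.8, 217.5]
tool_rot: [-3.142, 0.002, -0.0]
force: [-0.6, -0.1, 0.3]
grip_width: 85.4
finger_force: 0.0
```

Down 89 mm to TCP z of about 128, then close.

Call:
jog_arm(
  commands=[
    [1,0.001,-0.0005,0.03,0,0,0],
    [1,0.001,-0.0005,0.06,0,0,0],
    [1,0.001,-0.0005,0.08,0,0,0],
    [1,0.001,-0.0005,0.089,0,0,0],
    [1,0.001,-0.0005,0.089,0,0,0],
  ],
)

```text
clock: 39.25
tcp_pos: [492.7, 337.0, 128.4]
tool_rot: [-3.141, 0.0, 0.0]
force: [0.8, 1.2, -0.5]
grip_width: 85.4
finger_force: 0.0
```

Call:
jog_arm(
  commands=[
    [-1,0,0,0,0,0,0],
    [-1,0,0,0,0,0,0],
    [-1,0,0,0,0,0,0],
    [-1,0,0,0,0,0,0],
    [-1,0,0,0,0,0,0],
    [-1,0,0,0,0,0,0],
    [-1,0,0,-0.02,0,0,0],
    [-1,0,0,-0.06,0,0,0],
    [-1,0,0,-0.1,0,0,0],
    [-1,0,0,-0.11,0,0,0],
    [-1,0,0,-0.11,0,0,0],
  ],
  force=40,
)

```text
clock: 40.62
tcp_pos: [492.8, 336.8, 239.2]
tool_rot: [-3.141, 0.001, -0.002]
force: [0.0, 0.2, -1.7]
grip_width: 46.9
finger_force: 41.8
```

Call:
jog_arm(
  commands=[
    [-1,0.006,0.025,0,0,0,0],
    [-1,0.014,0.06,0,0,0,0],
    [-1,0.022,0.095,0,0,0,0],
    [-1,0.03,0.13,0,0,0,0],
    [-1,0.039,0.165,0,0,0,0],
    [-1,0.047,0.2,0,0,0,0],
    [-1,0.055,0.235,0,0,0,0],
    [-1,0.062,0.265,0,0,0,0],
    [-1,0.0662,0.2803,0,0,0,0],
    [-1,0.0662,0.2803,0.02,0,0,0],
    [-1,0.0662,0.2803,0.04,0,0,0],
    [-1,0.0662,0.2803,0.04,0,0,0],
  ],
)

```text
clock: 42.12
tcp_pos: [557.5, 57.0, 196.6]
tool_rot: [-3.141, -0.001, 0.005]
force: [0.6, -0.3, -1.6]
grip_width: 46.9
finger_force: 41.9
```

Call:
jog_arm(
  commands=[
    [-1,0,0,0.025,0,0,0],
    [-1,0,0,0.045,0,0,0],
    [-1,0,0,0.055,0,0,0],
    [-1,0,0,0.06,0,0,0],
    [-1,0,0,0.06,0,0,0],
  ],
)

```text
clock: 42.75
tcp_pos: [558.8, 56.7, 138.4]
tool_rot: [-3.141, 0.0, -0.0]
force: [0.0, -0.3, -1.1]
grip_width: 46.7
finger_force: 41.9
```

Call:
jog_arm(
  commands=[
    [-1,0,0,0.003,0,0,0],
    [-1,0,0,0.005,0,0,0],
    [-1,0,0,0.0065,0,0,0],
    [-1,0,0,0.0065,0,0,0],
  ],
)

```text
clock: 43.25
tcp_pos: [560.1, 56.9, 133.3]
tool_rot: [-3.141, 0.0, -0.005]
force: [-1.2, 0.5, 15.4]
grip_width: 46.7
finger_force: 43.1
```

Call:
jog_arm(
  commands=[
    [-1,0,0,-0.0005,0,0,0],
    [0.9,0,0,-0.0005,0,0,0],
    [0.9,0,0,-0.0005,0,0,0],
    [0.9,0,0,-0.0005,0,0,0],
    [0.9,0,0,-0.0005,0,0,0],
    [0.9,0,0,-0.03,0,0,0],
    [0.9,0,0,-0.07,0,0,0],
    [0.9,0,0,-0.12,0,0,0],
    [0.9,-0.03,0.03,-0.17,0,0,0],
    [0.9,-0.06,0.06,-0.2,0,0,0],
    [0.9,-0.09,0.117,-0.219,0,0,0],
    [0.9,-0.09,0.117,-0.219,0,0,0],
  ],
)

```text
clock: 44.75
tcp_pos: [467.5, -64.0, 352.3]
tool_rot: [3.14, -0.009, 0.003]
force: [1.0, 1.0, -0.1]
grip_width: 81.3
finger_force: 0.0
```

```bash
python3 - <<'E'
from h import *
from bench import arm
o=arm.observe();im=arm.get_image("wrist")[:,:,::-1].copy()
c=cam(arm,"wrist",o);print(o["tcp_pos"],o["force"],o["grip_width"])
t=arm.get_calibration;c0=cam(arm,"wrist",dict(tcp_pos=np.array([467.84,-61.3,350.55]),tool_rot=np.array([-3.1412,0,.0016])))
P=[(163,85.5),(306.35,99.06)];X=[plane(c0,P[0],177)[0],plane(c0,P[1],180)[0]];print(X,proj(c,X),proj(c,[(608.3,1.6,100),(471.5,-319,104)]))
s=arm.get_image("scene")[:,:,::-1]
cv2.imwrite("pics/w12.png",np.hstack([cv2.resize(im,(400,300)),cv2.resize(s[150:300,250:450],(400,300))]));cv2.imwrite("pics/w12f.png",im)
E
```

```text
[467.5406 -63.9934 352.3269] [ 1.0126  0.9829 -0.1442] 81.30611718109331
[array([559.8932,  55.9427, 177.    ]), array([549.2186, -45.3684, 180.    ])] [[159.0484  87.1224]
 [301.3861  99.6524]] [[250.405   30.366 ]
 [596.9447 189.2749]]
```

View pics/w12.png

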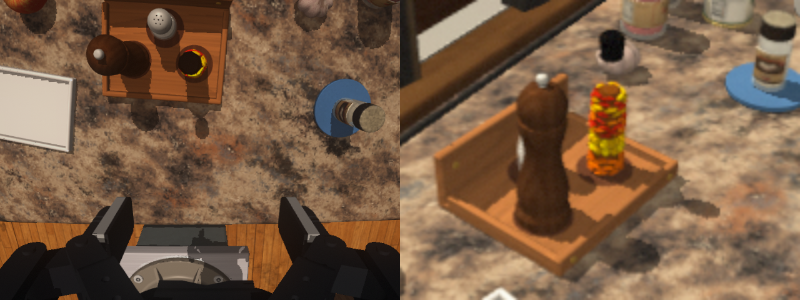

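Everything stands upright. The knob, at (157,86), and the cap, at about (304,101), match their starting directions to 2–3 pixels, and the scene knob is at (321,190), as at the start. Jar and shaker are in place.

```bash
python3 -c "
from bench import arm
print(arm.sign_off())"
```

```text
the job is handed in; nothing more can be done
None
```

I swapped the spice jar and salt shaker, put the mill and bottle back where they stood (within a few mm by camera), left the garlic and apple alone, and handed the job in at about 45 s of the 136 s limit; the verdict was not shown.

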